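Find the rocking canister cap and press it home

ROBOT

A 6-joint arm with a two-finger parallel gripper is mounted at the origin on the work surface. World frame = base frame: x ahead of the robot, y to its left, z up, the work surface at z = 0. Lengths are in m, angles in rad, forces in N, time in s.
With the tool pointing down it reaches from about 0.35 to 0.775 m from the base axis. Payload 5.5 kg.
Tool frame: the origin (TCP) lies on the centre line of the jaws, within the pads' length; the fingertips stand 11 mm ahead of it and the grasp point (between the pads) lies 8 mm behind it (env.nose_length is the distance from the TCP to the fingertips, in m); x points along the fingers, z is the direction in which the jaws open and shut, and the axes are right-handed (so a half turn about x gives the same grasp; the last joint's range is limited). The gripper opens to 85 mm and grips with 20 to 120 N. Pads are 22 mm wide; open, the fingers measure 114 mm over their backs; the gripper's body (76 mm by 85 mm) begins 54 mm behind the grasp point. The pads swing forward as they close: fully open they stand 13 mm farther back than shut.
Start: joints at [-1.272, 0.313, 0.046, 1.304, 0, 1.431], TCP at [0.244, -0.521, 0.242] pointing down, gripper open.
Joint ranges: [-2.76, 2.76], [-0.86, 1.69], [-1.03, 1.26], [-2.2, 2.34], [-1.47, 1.5], [-3.14, 3.14]. Speed limits (rad/s): [2.57, 2.57, 3.14, 3.14, 3.14, 3.14].

INTERFACE

Orientations are given as a unit quaternion [w, x, y, z].
In Python, from workcell import env gives the robot as it stands. The module is installed in compiled form; this text tells all that it offers.
- The arm moves only by the tool step_arm, never from a script. Its argument "moves" is a list that holds one entry, the list of rows, each a list of 7 numbers: the turn, a rotation vector about the tool's x, y, z in rad, then the shift along the tool's x, y, z in m, then the opening, from 0 (shut) to 1 (fully open). In form: [[[rx, ry, rz, tx, ty, tz, grip], ...]]. A call has 1 to 12 rows; each row is the pose to reach, as a shift and turn from the pose measured when the call began, along the tool's axes at that moment; what a row does not reach only later rows make up. A row lasts 1/10 s, in which the tool goes at most 50 mm and 8.59 degrees, less where a joint would pass 70% of its speed; a pose out of reach is approached as far as the arm can. A call with a gripper value outside its range is refused whole. The fingers move at their own pace and stop on an object; "force" is the grip in N (left out, the last holds). Time passes only in rows, so rows that repeat a pose let the fingers close. It gives the time, the measured TCP pose, the force and the opening at its end, in the units of the state.
- env.get_state(): the state, without advancing time (a new reading comes with each control period).
- env.read_camera(name): name is "side" or "top"; returns (picture, depth): 400x640x3 uint8, red, green, blue; 400x640 float32, m along the optical axis (not along the pixel's ray), 0 where there is no reading.
- env.get_calibration(name): a dict with "mtx" (3x3 intrinsics, pixels), "distortion" ([k1, k2, p1, p2, k3] as OpenCV has them; the pictures are not rectified), "camera_from_world" (4x4, takes a point from world to camera coordinates). Camera axes: x right, y down, z forward; pixel columns grow to the right and rows downward; lengths in m; the calibration is good to about 2 mm. A picture is of the moment at which its call begins. get_calibration takes no time and is no camera call.
- env.hand_in(): hands the job in, once; it reports no verdict.
Trained networks look in the newest picture that a camera, given by its name, has taken for a name from the list of things; names that differ only in an ending like _2 or _b are one class to them, and where a whole thing is asked for, a point or a joint stands for the part that bears it (a point fixed in the world has none). Each returns a list of dicts, best first, with "confidence" (0 to 1); they miss things now and then, are a little off and sometimes report something else, mostly with a low value. They report only what shows in the picture. A call takes as long as a camera call.
- env.boxes_of(camera, thing): "uv" ([column, row] in pixels, amid what is visible of it).
- env.silhouettes(camera, thing): "mask" (400x640 bool, what is visible of it) and "uv" ([column, row] in pixels, amid what is visible of it).
The state is a dict: "clock": time; "joint_pos": joint angles; "qvel": joint speeds; "tau": joint torques, N m; "tcp_pos": TCP position; "orientation": TCP orientation; "wrist_force": force on the tool from outside, world axes, zero at the start; "ft_torque": the same for the moment, N m; "finger_gap": finger opening in m.
Only numpy, scipy, OpenCV 4.12 (cv2) and the standard library are available. Lean on these libraries where they do the work, as an engineer would, in place of code of your own. Each camera call takes 0.05 s, during which the arm holds its last target.

TASK

Four biscuit canisters stand in a tray on the packing belt, and the push-on cap of one of them is not fully on. With a fingertip, press lightly near the edge of one cap after another until you find the one that rocks, then press that cap in its middle until it is fully home and level. Press no harder than a firm thumb so that no canister is crushed, pick nothing up, and leave the canisters in their places and the biscuit packs and tape roll where they lie.

Things in the scene. Friction and masses are not known exactly. Their poses are not given: they have to be found in the camera images.
- can_a: Yellow paperboard biscuit canister with a cream band, one of four alike standing upright in the tray's cells: 75 mm diameter, 92 mm from underside to rim, about 0.3 kg, about 3 mm of play in its cell. A round white push-on cap, 81 mm diameter, covers its rim; the flat top of a cap that is home is 95 mm above the underside. Origin: centre of the underside; z is its axis, upwards.
- can_b: Canister like can_a, same sizes, same origin, same white cap. Its underside stands 5 mm above the belt on the tray's floor, so a cap that is home has its top 100 mm above the belt. Neighbours stand about 87 mm apart, centre to centre.
- can_c: Canister like can_a, same sizes, same origin, same white cap. Its underside stands 5 mm above the belt on the tray's floor, so a cap that is home has its top 100 mm above the belt. Neighbours stand about 87 mm apart, centre to centre.
- can_d: Canister like can_a, same sizes, same origin, same white cap. Its underside stands 5 mm above the belt on the tray's floor, so a cap that is home has its top 100 mm above the belt. Neighbours stand about 87 mm apart, centre to centre.
- cap_a_axis (a point): Point on the axis of can_a's white cap, moving with the cap; z is the cap's axis. At the start it is 92 mm above the underside on all four canisters, loose or not; on the loose cap it ends 88.5 mm above when home. A cap that is home is rigid: no press moves it. The one that is not home stands 3.5 mm proud (top 98.5 mm above the canister's underside) and level at rest.
- cap_b_axis (a point): Point on the axis of can_b's white cap, moving with the cap; z is the cap's axis. At the start it is 92 mm above the underside on all four canisters, loose or not; on the loose cap it ends 88.5 mm above when home. The loose cap, pressed with 1 to 3 N at 25 to 35 mm from its centre, tips up to about 0.1 rad, that edge down onto the rim and the opposite edge up, and springs back nearly level (0.02 rad) when let go.
- cap_c_axis (a point): Point on the axis of can_c's white cap, moving with the cap; z is the cap's axis. At the start it is 92 mm above the underside on all four canisters, loose or not; on the loose cap it ends 88.5 mm above when home. Pressing the loose cap harder at its edge only leans on the canister's rim and does not seat it.
- cap_d_axis (a point): Point on the axis of can_d's white cap, moving with the cap; z is the cap's axis. At the start it is 92 mm above the underside on all four canisters, loose or not; on the loose cap it ends 88.5 mm above when home. The loose cap, pressed in its middle with 10 to 12 N (15 N if 10 mm off centre), slides 3.5 mm down until home and stays where it is left; then it rocks no more.
- tray: Open brown cardboard display tray, fixed on the belt, 179 mm square, walls 45 mm high, board 5 mm thick, one divider each way making four 82 mm cells with one canister each (centres 43.5 mm either way from the tray's centre, along its x and y). Origin: centre of the underside, on the belt; x and y along its sides.
- pack_a: Bystander: yellow flow-wrapped biscuit pack with cream stripes and a red panel, lying on the belt beside the tray, 150 x 62 x 44 mm (176 mm over the end fins), 0.2 kg. Origin: centre of the underside, x along its length. To be left alone.
- pack_b: Bystander: yellow flow-wrapped biscuit pack with cream stripes and a red panel, lying on the belt beside the tray, 150 x 62 x 44 mm (176 mm over the end fins), 0.2 kg. Origin: centre of the underside, x along its length. To be left alone.
- tape_roll: Bystander: roll of tan packing tape lying flat on the belt behind the tray as seen from the robot, 96 mm diameter, 48 mm high, 0.12 kg. Origin: centre of the underside. To be left alone.

How it is judged:
By the outcome, as a careful person would: the job done as asked, in the order asked, and still so for the second after the job is handed in, with the robot touching nothing.
It also fails if it takes over 54 s, if anything falls off the work surface, if the arm or the gripper's body presses on something with over 40 N, if the wrist force passes 120 N, or if a joint passes its speed limit or range.

## Working session

There is one attempt and no reset: what is moved stays moved. The work goes in short steps, Python scripts to look and compute and a tool call to move; the robot and the scene stay as the last step left them, time stands still between calls to the robot, and variables do not carry over. Pictures are saved under pics/ and viewed, and the job is handed in when it is done.

Besides the shell and the picture viewer there is one more tool, called by a JSON object that holds its "op" and its "data". step_arm: Moves the arm, as the interface text tells. Its arguments: {"type":"object","properties":{"moves":{"type":"array","items":{"type":"array","items":{"type":"array","items":{"type":"number"}}}},"force":{"type":"number"}},"required":["moves"]}

```bash
mkdir -p pics; python3 - <<'E'
from workcell import env
import cv2,numpy as np
print(env.get_state(), env.nose_length)
for n in ("top","side"):
    im,d=env.read_camera(n); cv2.imwrite(f"pics/{n}0.png",im[:,:,::-1]); np.save(f"{n}_d.npy",d)
    c=env.get_calibration(n); print(n,c)
for t in ("can_a","cap_a_axis","tray"):
    for r in env.silhouettes("top",t): print(t,r["confidence"],r["uv"],r["mask"].sum())
E
```

```text
{'clock': 0.0, 'joint_pos': array([-1.27160811e+00,  3.14010885e-01,  4.49632365e-02,  1.30359439e+00,
        1.86001372e-08,  1.43118946e+00]), 'qvel': array([ 0.00132812, -0.00085368, -0.00057284, -0.00022788,  0.00111576,
        0.0012866 ]), 'tau': array([ 2.42589129e-03, -4.80632043e+01,  2.98532134e+01,  1.92670355e-02,
       -2.17173010e-04,  1.95354367e-06]), 'tcp_pos': array([ 0.2441282 , -0.52005385,  0.24139645]), 'orientation': array([ 0.59633821,  0.37961657,  0.59733168, -0.3787702 ]), 'wrist_force': array([-0.37135785, -0.46208466, -0.13658535]), 'ft_torque': array([0.00452269, 0.00151298, 0.014192  ]), 'finger_gap': 0.08542107354277789} 0.011
top {'mtx': array([[376.0878444 ,   0.        , 313.48843927],
       [  0.        , 376.0878444 , 193.85605761],
       [  0.        ,   0.        ,   1.        ]]), 'distortion': array([-0.00148334,  0.        ,  0.        ,  0.        ,  0.        ]), 'camera_from_world': array([[ 0.01460796, -0.99983948,  0.01037411,  0.02886434],
       [-0.99909772, -0.01500935, -0.03972997,  0.60451573],
       [ 0.0398793 , -0.00978437
[... 170 characters left out ...]
      , 397.10019814, 195.72127867],
       [  0.        ,   0.        ,   1.        ]]), 'distortion': array([0.02246854, 0.        , 0.        , 0.        , 0.        ]), 'camera_from_world': array([[-0.85042249, -0.52580747,  0.01755235,  0.56415658],
       [-0.27445737,  0.41494018, -0.86746631,  0.21233084],
       [ 0.44883709, -0.74253024, -0.49718619,  0.73990066],
       [ 0.        ,  0.        ,  0.        ,  1.        ]])}
can_a 0.95 [406.5, 187.7] 1394
can_a 0.68 [383.7, 239.6] 1427
can_a 0.68 [367.1, 202.9] 1305
can_a 0.61 [423.1, 224.4] 1463
cap_a_axis 0.77 [410.1, 186.5] 1292
cap_a_axis 0.51 [370.8, 137.6] 810
cap_a_axis 0.34 [465.6, 179.5] 2401
tray 0.95 [382.0, 219.9] 1402
```

View pics/top0.png

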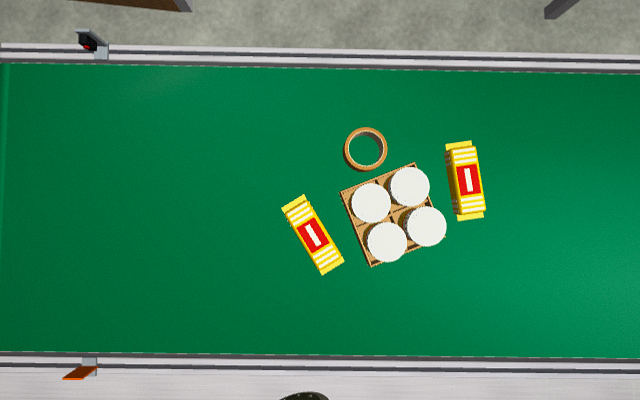

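View pics/side0.png

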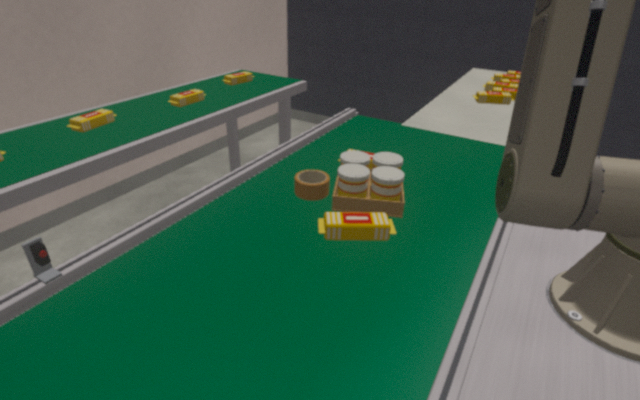

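The top picture shows the tray with four white caps near (409,186), (371,203), (386,242) and (426,226). The packs are at (312,235) and (467,180), and the tape roll is at (366,149). The side view agrees. Next I'll locate the caps with the depth data.

```bash
cat > h.py <<'E'
from workcell import env
import cv2,numpy as np
def world(n,uv,z):
    c=env.get_calibration(n); K=c["mtx"];T=c["camera_from_world"]
    p=cv2.undistortPoints(np.array(uv,float).reshape(-1,1,2),K,c["distortion"])[:,0]
    R=T[:3,:3];o=-R.T@T[:3,3]
    r=np.c_[p,np.ones(len(p))]@R
    s=(z-o[2])/r[:,2]; return o+s[:,None]*r
def worldd(n,uv,d):
    c=env.get_calibration(n); K=c["mtx"];T=c["camera_from_world"]
    p=cv2.undistortPoints(np.array(uv,float).reshape(-1,1,2),K,c["distortion"])[:,0]
    P=np.c_[p,np.ones(len(p))]*np.asarray(d)[:,None]
    return (P-T[:3,3])@T[:3,:3]
E
python3 - <<'E'
from h import *
im=cv2.imread("pics/top0.png").astype(int); d=np.load("top_d.npy")
w=((im.min(2)>170)&(im.max(2)-im.min(2)<30)).astype(np.uint8)
w[:,:345]=0;w[:,448:]=0;w[:160]=0;w[270:]=0
for (u,v) in [(409,186),(371,203),(386,242),(426,226)]:
    yy,xx=np.nonzero(w); m=np.hypot(xx-u,yy-v)<23
    pts=np.c_[xx[m],yy[m]]
    (c,r)=cv2.minEnclosingCircle(pts.astype(np.float32))
    mi=np.hypot(xx-c[0],yy-c[1])<15
    P=worldd("top",np.c_[xx[mi],yy[mi]],d[yy[mi],xx[mi]])
    A=np.c_[P[:,:2]-P[:,:2].mean(0),np.ones(len(P))]; k=np.linalg.lstsq(A,P[:,2],rcond=None)[0]
    print(c,r,m.sum(),pts.mean(0),"depth mean",P.mean(0),"std",P[:,2].std(),k, "ray@0.1",world("top",[c],.1)[0])
yy,xx=np.mgrid[100:300:5,200:280:5]; P=worldd("top",np.c_[xx.ravel(),yy.ravel()],d[yy.ravel(),xx.ravel()]); print("belt",P[:,2].mean(),P[:,2].std())
for u,v in [(366,149),(366,131),(312,235),(467,180)]: print(u,v,world("top",[(u,v)],.045)[0])
E
```

```text
(407.7054748535156, 186.9383544921875) 21.315279006958008 1201 [409.45212323 186.14820983] depth mean [ 0.6175118  -0.15323915  0.10359856] std 0.050013630809701025 [-0.36011325  1.56113833  0.10359856] ray@0.1 [ 0.61761187 -0.15442062  0.1       ]
(372.43304443359375, 203.66116333007812) 21.822175979614258 1214 [370.82537068 202.66392092] depth mean [ 0.5822175  -0.0814482   0.10468122] std 0.0575403493192691 [-0.17134501  1.68461184  0.10468122] ray@0.1 [ 0.58223972 -0.08221323  0.1       ]
(386.2196350097656, 240.1791229248047) 21.362701416015625 1223 [386.8004906  241.57645135] depth mean [ 0.50812796 -0.11087197  0.10148712] std 0.028868636882386965 [0.25295898 0.62001105 0.10148712] ray@0.1 [ 0.50821034 -0.11099767  0.1       ]
(424.5, 226.5) 21.272146224975586 1221 [426.24570025 225.86977887] depth mean [ 0.5374113  -0.18737402  0.10606854] std 0.04036752910182756 [0.19690784 1.271457   0.10606854] ray@0.1 [ 0.53713283 -0.18922548  0.1       ]
belt 0.006007733803753965 0.06840713395896404
366 149 [ 0.7034117  -0.07619124  0.045     ]
366 131 [ 0.74340034 -0.07583157  0.045     ]
312 235 [0.51282744 0.04007622 0.045     ]
467 180 [ 0.6383464  -0.29977924  0.045     ]
```

```bash
python3 - <<'E'
from h import *
im=cv2.imread("pics/top0.png").astype(int); d=np.load("top_d.npy")
C=[]
for u,v in [(409.45,186.15),(370.83,202.66),(386.8,241.58),(426.25,225.87)]:
    yy,xx=np.mgrid[0:400,0:640]; mi=np.hypot(xx-u,yy-v)<16
    P=worldd("top",np.c_[xx[mi],yy[mi]],d[mi])
    z=P[:,2]; g=abs(z-np.median(z))<.02
    C.append(world("top",[(u,v)],.1)[0]); print(C[-1],"z med",np.median(z),"trim mean",z[g].mean(),z[g].std(),g.sum(),len(z))
C=np.array(C); print(C[:,:2].mean(0)); 
for i in range(4): e=C[(i+1)%4]-C[i]; print(np.linalg.norm(e),np.degrees(np.arctan2(e[1],e[0])))
yy,xx=np.mgrid[100:300:3,200:280:3]; P=worldd("top",np.c_[xx.ravel(),yy.ravel()],d[yy.ravel(),xx.ravel()]); print("belt",np.median(P[:,2]))
cv2.imwrite("pics/crop.png",cv2.resize(cv2.imread("pics/top0.png")[120:280,270:500],None,fx=3.4,fy=3.4,interpolation=cv2.INTER_CUBIC))
cv2.imwrite("pics/crops.png",cv2.resize(cv2.imread("pics/side0.png")[140:250,280:420],None,fx=5,fy=5,interpolation=cv2.INTER_CUBIC))
s=env.get_state()
from scipy.spatial.transform import Rotation as Ro
q=s["orientation"]; print(Ro.from_quat(np.r_[q[1:],q[0]]).as_matrix())
E
```

```text
[ 0.61928688 -0.15800293  0.1       ] z med 0.10033343474162262 trim mean 0.10033811695856036 0.001326254054378191 800 804
[ 0.58423937 -0.07891046  0.1       ] z med 0.10041918747072681 trim mean 0.1003216026905523 0.001318073979330232 802 806
[ 0.50538197 -0.11220325  0.1       ] z med 0.10032072830906621 trim mean 0.10036356097785583 0.0012500536284315994 804 805
[ 0.53846802 -0.19281145  0.1       ] z med 0.10394473432369485 trim mean 0.10395895503684062 0.0013018521089386492 801 803
[ 0.56184406 -0.13548202]
0.08650980553649829 113.8991181975846
0.08559731546156396 -157.1110299669251
0.08713420340272472 -67.68404889907322
0.08799614065516598 23.301446355408974
belt 0.0005629262166719017
[[-2.67234937e-04  9.05255207e-01  4.24868144e-01]
 [ 8.32250180e-04  4.24868213e-01 -9.05254831e-01]
 [-9.99999618e-01  1.11680872e-04 -8.66938439e-04]]
```

View pics/crop.png

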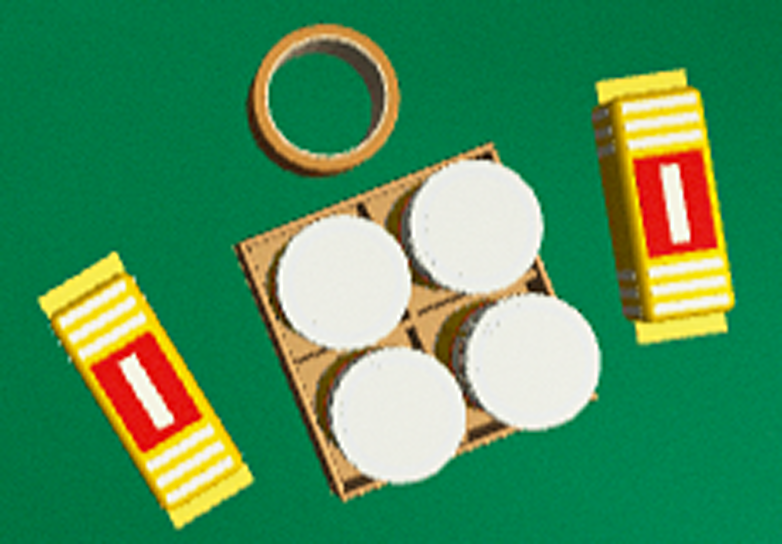

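View pics/crops.png

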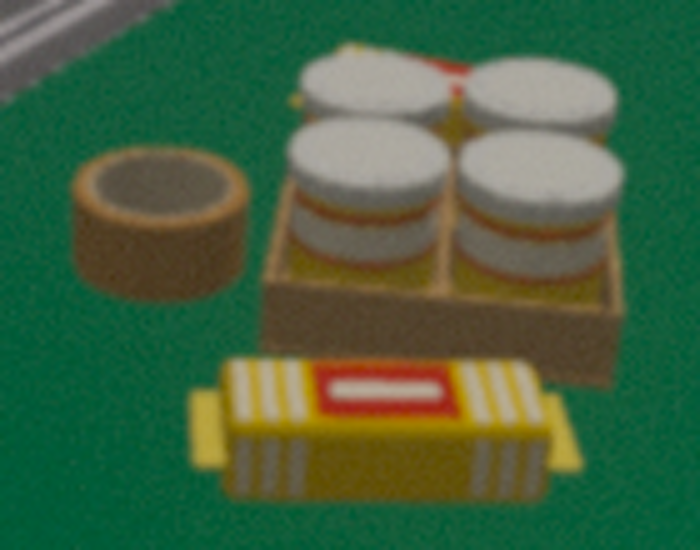

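Depth puts three cap tops at 100.3 mm and the one at (0.538,-0.193) at 104 mm. The pictures show nothing else odd. I'll still find the loose cap by pressing, with a neighbour first as a reference. The tool yaw already matches the tray, so I'll keep it and shut the gripper on the way.

{"op": "step_arm", "data": {"moves": [[[0, 0, 0, 0.01, 0.034, -0.023, 0], [0, 0, 0, 0.02, 0.069, -0.047, 0], [0, 0, 0, 0.03, 0.104, -0.07, 0], [0, 0, 0, 0.04, 0.138, -0.094, 0], [0, 0, 0, 0.05, 0.173, -0.117, 0], [0, 0, 0, 0.06, 0.207, -0.141, 0], [0, 0, 0, 0.07, 0.242, -0.164, 0], [0, 0, 0, 0.075, 0.276, -0.188, 0], [0, 0, 0, 0.08, 0.311, -0.211, 0], [0, 0, 0, 0.08, 0.346, -0.235, 0], [0, 0, 0, 0.08, 0.38, -0.258, 0], [0, 0, 0, 0.08, 0.38, -0.258, 0]]], "force": 20}}

```text
clock: 1.45
tcp_pos: [0.4803, -0.1215, 0.1621]
orientation: [0.598, 0.378, 0.598, -0.377]
wrist_force: [-0.6, -0.4, -1.2]
finger_gap: -0.0001
```

{"op": "step_arm", "data": {"moves": [[[0, 0, 0, 0.015, -0.003, 0.002, 0], [0, 0, 0, 0.03, -0.003, 0.002, 0], [0, 0, 0, 0.04, -0.003, 0.002, 0], [0, 0, 0, 0.044, -0.003, 0.002, 0], [0, 0, 0, 0.046, -0.003, 0.002, 0], [0, 0, 0, 0.046, -0.003, 0.002, 0], [0, 0, 0, 0.046, -0.003, 0.002, 0]]]}}

```text
clock: 2.15
tcp_pos: [0.4787, -0.1249, 0.1166]
orientation: [0.598, 0.378, 0.598, -0.377]
wrist_force: [0.4, 0.1, -0.3]
finger_gap: -0.0003
```

```bash
cat > s.py <<'E'
from workcell import env
s=env.get_state(); print(s["clock"],s["tcp_pos"].round(4),"tip",round(s["tcp_pos"][2]-.011,4),s["wrist_force"].round(2),s["ft_torque"].round(3))
E
python3 s.py; python3 - <<'E'
from h import *
for n in("top","side"):
    im,d=env.read_camera(n); cv2.imwrite(f"pics/{n}1.png",im[:,:,::-1])
cv2.imwrite("pics/c1.png",np.hstack([cv2.resize(cv2.imread("pics/top1.png")[150:280,330:460],(400,400)),cv2.resize(cv2.imread("pics/side1.png")[120:250,290:420],(400,400))]))
E
```

```text
2.15 [ 0.4787 -0.1249  0.1166] tip 0.1056 [ 0.41  0.1  -0.28] [0.039 0.043 0.001]
```

View pics/c1.png

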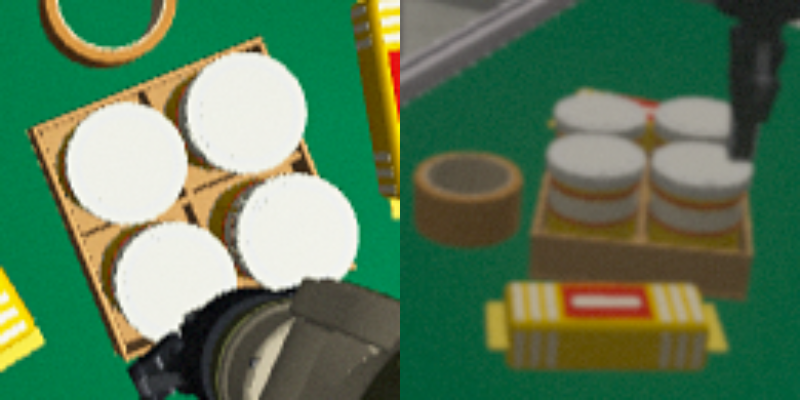

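The composite shows the fingertip just over the near edge of the first cap: near (200,330) in the left half and (740,150) in the right half. I'll lower it in small steps.

{"op": "step_arm", "data": {"moves": [[[0, 0, 0, 0.002, 0, 0, 0], [0, 0, 0, 0.004, 0, 0, 0], [0, 0, 0, 0.005, 0, 0, 0], [0, 0, 0, 0.005, 0, 0, 0]]]}}

```text
clock: 2.65
tcp_pos: [0.4786, -0.1247, 0.1114]
orientation: [0.598, 0.378, 0.598, -0.377]
wrist_force: [0.3, -0.5, -1.0]
finger_gap: 0.0
```

```bash
python3 s.py
```

```text
2.65 [ 0.4786 -0.1247  0.1114] tip 0.1004 [ 0.33 -0.48 -0.97] [ 0.018  0.015 -0.023]
```

{"op": "step_arm", "data": {"moves": [[[0, 0, 0, 0.0005, 0, 0, 0], [0, 0, 0, 0.001, 0, 0, 0], [0, 0, 0, 0.001, 0, 0, 0]]]}}

```text
clock: 2.95
tcp_pos: [0.4787, -0.1247, 0.1111]
orientation: [0.598, 0.378, 0.598, -0.377]
wrist_force: [-1.1, 0.3, 4.6]
finger_gap: 0.0001
```

```bash
python3 s.py
```

```text
2.95 [ 0.4787 -0.1247  0.1111] tip 0.1001 [-1.14  0.26  4.56] [ 0.187  0.324 -0.015]
```

The first cap is rigid: it took 4.6 N with no movement, and the top is at 100.1 mm. Now the neighbour.

{"op": "step_arm", "data": {"moves": [[[0, 0, 0, -0.008, 0, 0, 0], [0, 0, 0, -0.02, 0, 0, 0], [0, 0, 0, -0.025, -0.002, 0.025, 0], [0, 0, 0, -0.025, -0.004, 0.055, 0], [0, 0, 0, -0.025, -0.005, 0.087, 0], [0, 0, 0, -0.015, -0.005, 0.087, 0], [0, 0, 0, -0.009, -0.005, 0.087, 0], [0, 0, 0, -0.007, -0.005, 0.087, 0], [0, 0, 0, -0.006, -0.005, 0.087, 0], [0, 0, 0, -0.006, -0.005, 0.087, 0]]]}}

```text
clock: 3.95
tcp_pos: [0.5112, -0.2045, 0.1171]
orientation: [0.598, 0.378, 0.598, -0.376]
wrist_force: [-0.0, -0.0, 0.2]
finger_gap: -0.0002
```

```bash
python3 s.py
```

```text
3.95 [ 0.5112 -0.2045  0.1171] tip 0.1061 [-0.01 -0.    0.18] [ 0.057  0.042 -0.046]
```

{"op": "step_arm", "data": {"moves": [[[0, 0, 0, 0.001, 0, 0, 0], [0, 0, 0, 0.002, 0, 0, 0], [0, 0, 0, 0.003, 0, 0, 0], [0, 0, 0, 0.003, 0, 0, 0]]]}}

```text
clock: 4.35
tcp_pos: [0.5113, -0.2044, 0.1141]
orientation: [0.598, 0.378, 0.598, -0.376]
wrist_force: [-0.3, 0.1, 0.2]
finger_gap: -0.0004
```

```bash
python3 s.py
```

```text
4.35 [ 0.5113 -0.2044  0.1141] tip 0.1031 [-0.33  0.12  0.2 ] [ 0.034  0.017 -0.008]
```

{"op": "step_arm", "data": {"moves": [[[0, 0, 0, 0.0005, 0, 0, 0], [0, 0, 0, 0.001, 0, 0, 0], [0, 0, 0, 0.001, 0, 0, 0]]]}}

```text
clock: 4.65
tcp_pos: [0.5113, -0.2044, 0.1132]
orientation: [0.598, 0.378, 0.598, -0.376]
wrist_force: [0.6, 0.5, 3.0]
finger_gap: -0.0003
```

```bash
python3 s.py
```

```text
4.65 [ 0.5113 -0.2044  0.1132] tip 0.1022 [0.59 0.53 2.95] [ 0.048  0.135 -0.016]
```

{"op": "step_arm", "data": {"moves": [[[0, 0, 0, 0.0005, 0, 0, 0], [0, 0, 0, 0.001, 0, 0, 0], [0, 0, 0, 0.001, 0, 0, 0]]]}}

```text
clock: 4.95
tcp_pos: [0.5114, -0.2045, 0.1125]
orientation: [0.598, 0.378, 0.598, -0.376]
wrist_force: [-0.8, 0.7, 4.8]
finger_gap: 0.0002
```

```bash
python3 s.py;  python3 - <<'E'
from h import *
for n in("top","side"):
    im,d=env.read_camera(n); cv2.imwrite(f"pics/{n}2.png",im[:,:,::-1]); np.save(f"{n}2.npy",d)
cv2.imwrite("pics/c2.png",np.hstack([cv2.resize(cv2.imread("pics/top2.png")[150:280,330:460],(400,400)),cv2.resize(cv2.imread("pics/side2.png")[120:250,290:420],(400,400))]))
E
```

```text
4.95 [ 0.5114 -0.2045  0.1125] tip 0.1015 [-0.84  0.73  4.85] [ 0.168  0.26  -0.004]
```

View pics/c2.png

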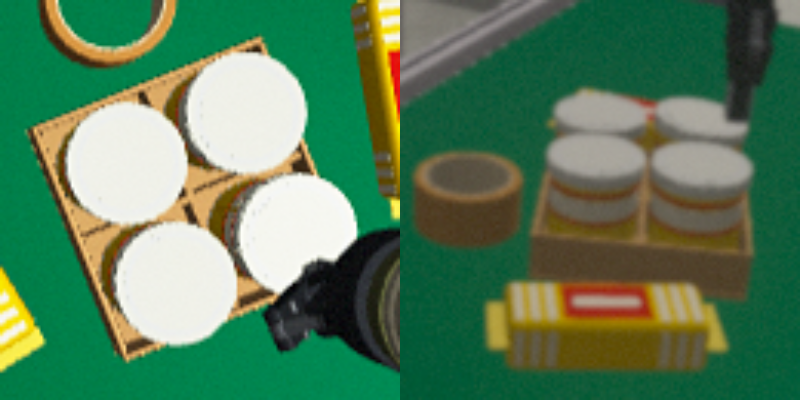

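The pressed cap at (700,110) in the right half looks tipped toward the finger. I'll confirm that with the depth slope.

```bash
cat > tilt.py <<'E'
from h import *
import sys
def tilt(d,ctr=(0.5385,-0.1928),lo=-.012,R=.034):
    yy,xx=np.mgrid[150:280,330:460]; D=d[150:280,330:460]
    ok=D>0
    P=worldd("top",np.c_[xx[ok],yy[ok]],D[ok])
    q=P[:,:2]-ctr; a=q@[.905,.425]; b=q@[.425,-.905]
    m=(np.hypot(a,b)<R)&(a>lo)&(P[:,2]>.09)&(P[:,2]<.12)
    k=np.linalg.lstsq(np.c_[a[m],b[m],np.ones(m.sum())],P[m,2],rcond=None)[0]
    return k.round(4),m.sum()
E
python3 - <<'E'
from tilt import *
print("before",tilt(np.load("top_d.npy"))); print("pressed",tilt(np.load("top2.npy")))
E
```

```text
before (array([-0.0045, -0.001 ,  0.104 ]), np.int64(628))
pressed (array([ 0.1003, -0.0286,  0.1038]), np.int64(620))
```

It rocks: the slope went from about 0 to 0.10 rad. I'll lift, go over its middle, and check that it springs back.

{"op": "step_arm", "data": {"moves": [[[0, 0, 0, -0.004, 0, 0, 0], [0, 0, 0, -0.012, 0, 0, 0], [0, 0, 0, -0.02, 0, 0, 0], [0, 0, 0, -0.02, 0.015, 0, 0], [0, 0, 0, -0.02, 0.029, 0.001, 0], [0, 0, 0, -0.012, 0.029, 0.001, 0], [0, 0, 0, -0.007, 0.029, 0.001, 0], [0, 0, 0, -0.006, 0.029, 0.001, 0], [0, 0, 0, -0.006, 0.029, 0.001, 0]]]}}

```text
clock: 5.95
tcp_pos: [0.5372, -0.1926, 0.1176]
orientation: [0.598, 0.378, 0.599, -0.376]
wrist_force: [-0.1, -0.2, -0.6]
finger_gap: -0.0003
```

```bash
python3 s.py;  python3 - <<'E'
from h import *
for n in("top","side"):
    im,d=env.read_camera(n); cv2.imwrite(f"pics/{n}3.png",im[:,:,::-1]); np.save(f"{n}3.npy",d)
cv2.imwrite("pics/c3.png",np.hstack([cv2.resize(cv2.imread("pics/top3.png")[150:280,330:460],(400,400)),cv2.resize(cv2.imread("pics/side3.png")[120:250,290:420],(400,400))]))
E
```

```text
5.95 [ 0.5372 -0.1926  0.1176] tip 0.1066 [-0.09 -0.16 -0.58] [-0.027 -0.024 -0.03 ]
```

View pics/c3.png

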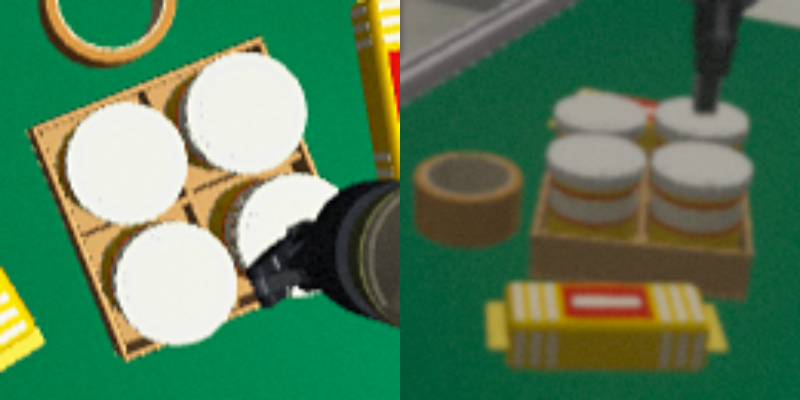

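The tip is over the cap's middle at (705,110) in the right half, and the cap is back level. I'll press it down in steps.

{"op": "step_arm", "data": {"moves": [[[0, 0, 0, 0.0015, 0.001, 0, 0], [0, 0, 0, 0.003, 0.001, 0, 0], [0, 0, 0, 0.0035, 0.001, 0, 0], [0, 0, 0, 0.004, 0.001, 0, 0], [0, 0, 0, 0.0045, 0.001, 0, 0], [0, 0, 0, 0.0045, 0.001, 0, 0]]]}}

```text
clock: 6.65
tcp_pos: [0.5386, -0.1926, 0.1145]
orientation: [0.598, 0.378, 0.598, -0.376]
wrist_force: [-1.7, 0.7, 5.3]
finger_gap: 0.0002
```

```bash
python3 s.py
```

```text
6.65 [ 0.5386 -0.1926  0.1145] tip 0.1035 [-1.66  0.66  5.35] [0.128 0.314 0.03 ]
```

{"op": "step_arm", "data": {"moves": [[[0, 0, 0, 0.001, 0, 0, 0], [0, 0, 0, 0.0015, 0, 0, 0], [0, 0, 0, 0.002, 0, 0, 0], [0, 0, 0, 0.002, 0, 0, 0]]]}}

```text
clock: 7.05
tcp_pos: [0.5387, -0.1926, 0.1137]
orientation: [0.599, 0.378, 0.598, -0.376]
wrist_force: [-2.9, 0.3, 8.2]
finger_gap: -0.0001
```

```bash
python3 s.py
```

```text
7.05 [ 0.5387 -0.1926  0.1137] tip 0.1027 [-2.91  0.27  8.23] [ 0.279  0.596 -0.016]
```

{"op": "step_arm", "data": {"moves": [[[0, 0, 0, 0.0015, 0, 0, 0], [0, 0, 0, 0.002, 0, 0, 0], [0, 0, 0, 0.0025, 0, 0, 0], [0, 0, 0, 0.003, 0, 0, 0], [0, 0, 0, 0.003, 0, 0, 0]]]}}

```text
clock: 7.55
tcp_pos: [0.5387, -0.1926, 0.1119]
orientation: [0.599, 0.378, 0.597, -0.376]
wrist_force: [-3.0, 1.3, 8.0]
finger_gap: 0.0001
```

```bash
python3 s.py
```

```text
7.55 [ 0.5387 -0.1926  0.1119] tip 0.1009 [-2.97  1.3   7.99] [ 0.318  0.596 -0.003]
```

{"op": "step_arm", "data": {"moves": [[[0, 0, 0, 0.0015, 0, 0, 0], [0, 0, 0, 0.002, 0, 0, 0], [0, 0, 0, 0.0025, 0, 0, 0], [0, 0, 0, 0.0025, 0, 0, 0]]]}}

```text
clock: 7.95
tcp_pos: [0.5387, -0.1927, 0.1109]
orientation: [0.599, 0.378, 0.597, -0.376]
wrist_force: [-3.5, 2.4, 10.7]
finger_gap: 0.0002
```

```bash
python3 s.py
```

```text
7.95 [ 0.5387 -0.1927  0.1109] tip 0.0999 [-3.48  2.42 10.71] [ 0.36   0.746 -0.087]
```

Nearly at the stop. One slightly firmer press will confirm it.

{"op": "step_arm", "data": {"moves": [[[0, 0, 0, 0.002, 0, 0, 0], [0, 0, 0, 0.0025, 0, 0, 0], [0, 0, 0, 0.003, 0, 0, 0], [0, 0, 0, 0.003, 0, 0, 0]]]}}

```text
clock: 8.35
tcp_pos: [0.5388, -0.1927, 0.1108]
orientation: [0.6, 0.378, 0.596, -0.376]
wrist_force: [-6.3, 2.4, 18.4]
finger_gap: 0.0001
```

```bash
python3 s.py
```

```text
8.35 [ 0.5388 -0.1927  0.1108] tip 0.0998 [-6.33  2.43 18.4 ] [ 0.64   1.334 -0.023]
```

It's hard home: 18 N produced no more travel. I'll lift straight up and clear the view.

{"op": "step_arm", "data": {"moves": [[[0, 0, 0, -0.003, 0, 0, 0], [0, 0, 0, -0.012, 0, 0, 0], [0, 0, 0, -0.03, 0, 0, 0], [0, 0, 0, -0.06, 0, 0, 0], [0, 0, 0, -0.08, -0.03, 0.01, 0], [0, 0, 0, -0.09, -0.07, 0.03, 0], [0, 0, 0, -0.09, -0.11, 0.05, 0], [0, 0, 0, -0.09, -0.15, 0.07, 0], [0, 0, 0, -0.09, -0.15, 0.07, 0]]]}}

```text
clock: 9.25
tcp_pos: [0.4306, -0.3244, 0.2006]
orientation: [0.599, 0.379, 0.595, -0.379]
wrist_force: [0.6, 0.4, 0.0]
finger_gap: 0.0003
```

```bash
python3 s.py;  python3 - <<'E'
from tilt import *
for n in("top","side"):
    im,d=env.read_camera(n); cv2.imwrite(f"pics/{n}4.png",im[:,:,::-1]); np.save(f"{n}4.npy",d)
cv2.imwrite("pics/c4.png",np.hstack([cv2.resize(cv2.imread("pics/top4.png")[120:280,290:490],(400,320)),cv2.resize(cv2.imread("pics/side4.png")[120:250,290:453],(400,320))]))
d=np.load("top4.npy")
for c in [(.6193,-.158),(.5842,-.0789),(.5054,-.1122),(.5385,-.1928)]:
    print(tilt(np.load("top_d.npy"),c,-1),tilt(d,c,-1))
E
```

```text
9.25 [ 0.4306 -0.3244  0.2006] tip 0.1896 [0.56 0.42 0.04] [ 0.044 -0.014  0.029]
(array([0.0008, 0.0034, 0.1003]), np.int64(858)) (array([-0.0019,  0.0041,  0.1003]), np.int64(854))
(array([-0.0021,  0.0006,  0.1003]), np.int64(858)) (array([-0.0002,  0.0035,  0.1004]), np.int64(864))
(array([0.0021, 0.0054, 0.1004]), np.int64(877)) (array([0.0036, 0.0067, 0.1004]), np.int64(874))
(array([-0.0027,  0.0013,  0.1039]), np.int64(871)) (array([ 0.0027, -0.0038,  0.1002]), np.int64(861))
```

View pics/c4.png

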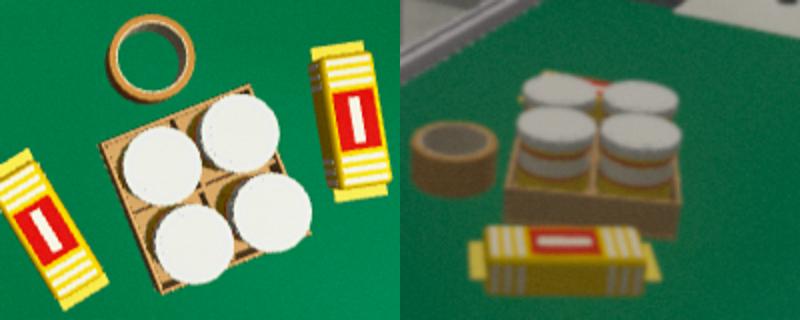

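All four caps are level at 100.2–100.4 mm, with everything in place and the arm clear. Handing in.

```bash
python3 -c "
from workcell import env
print(env.hand_in())"
```

```text
the job is handed in; nothing more can be done
None
```

The loose cap is now fully on and level, and I handed the job in after about 9.4 s on the robot's clock.

- **Finding it:** I pressed two caps near the edge. The first, at about (0.505, -0.112), held rigid at 4.6 N. Its neighbour, at about (0.538, -0.193), tipped 0.10 rad at 3 to 5 N and looked level again when let go. I did not press the other two; the camera depth had already shown their tops at the home height.
- **Seating it:** I pressed the loose cap in its middle. It slid down at about 8 to 11 N, and a last press of about 18 N (19.6 N counting sideways force) moved it no further.
- **Last checks:** Its top went from 103.9 to 100.2 mm and its tilt is under 0.005 rad. The other three caps were unchanged at 100.3 to 100.4 mm. In the last picture the canisters, packs and tape roll looked undisturbed, and the arm was clear.

Two readings went a little over the task's figures: the edge presses reached nearly 5 N (1 to 3 N given), and the final press was above the 10 to 12 N needed. I did not press the seated cap's edge again to check for rocking. No other check failed or disagreed.

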